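Seat a shelf foot plate in the drilling jig

ROBOT

A 7-joint arm with a two-finger parallel gripper is mounted at the origin on the work surface. World frame = base frame: x ahead of the robot, y to its left, z up, the work surface at z = 0. Lengths are in m, angles in rad, forces in N, time in s.
With the tool pointing down it reaches from about 0.35 to 0.9 m from the base axis. Payload 19.9 kg.
Tool frame: the origin (TCP) lies between the finger pads; the fingertips stand 19 mm ahead of it and the grasp point (between the pads) is the TCP; z points along the fingers, y is the direction in which the jaws open and shut (so a half turn about z gives the same grasp; the last joint's range is limited). The gripper opens to 94 mm and grips with 3 to 60 N. Pads are 16 mm wide; open, the fingers measure 119 mm over their backs; the gripper's body (75 mm by 177 mm) begins 78 mm behind the grasp point.
Start: joints at [-1.196, 0.417, -0.01, 1.614, 0.005, 1.111, -0.053], TCP at [0.252, 0.572, 0.195] pointing down, gripper open.
Joint ranges: [-2.81, 2.81], [-0.39, 2.02], [-1.27, 1.25], [0.06, 2.57], [-1.19, 4.33], [0.19, 2], [-2.82, 2.82]. Speed limits (rad/s): [1.89, 1.89, 2.39, 2.39, 3.01, 3.01, 3.01].

INTERFACE

Orientations are given as a 3x3 rotation matrix whose columns are the frame's x, y, z axes.
In Python, from rig import robot gives the robot as it stands. Calls block until the motion is done:
- robot.move_ptp(position, orientation): joint-space move of the TCP to a pose.
- robot.move_linear(position, velocity=0.15, frame=None, threshold=None): straight line of the TCP; frame=None keeps the orientation; velocity is the mean speed in m/s. With threshold (N) it stops when the force on the tool has changed by that much, and returns True; else False.
- robot.goto_joints(angles): joint-space move.
- robot.gripper_to(opening): finger opening in m; the grip force is fixed at half the most; returns when the fingers have stopped.
- robot.pause(seconds).
- robot.ik(position, orientation): joint angles nearest the present ones, or None.
- robot.get_state(): the state.
- robot.grab_frame(name): name is "scene" or "top" or "wrist"; returns the picture (400x640x3 uint8, red, green, blue); there is no depth.
- robot.camera_info(name): a dict with "fx", "fy", "cx", "cy" (pixels), "dist" ([k1, k2, p1, p2, k3] as OpenCV has them; the pictures are not rectified), "rvec" (rotation vector, rad) and "tvec" (3), from world to camera coordinates, as OpenCV has them. Camera axes: x right, y down, z forward; pixel columns grow to the right and rows downward; lengths in m; the calibration is good to about 2 mm. A picture is of the moment at which its call begins: read the wrist's pose just before it. camera_info takes no time and is no camera call; for the wrist camera it gives the pose at the moment of the call.
A pose or a line that the arm cannot do raises robot.PlanningError and nothing moves.
- robot.sign_off(): hands the job in, once; it reports no verdict.
The state is a dict: "time": time; "qpos": joint angles; "joint_vel": joint speeds; "effort": joint torques, N m; "ee_pos": TCP position; "tool_rot": TCP orientation; "force": force on the tool from outside, world axes, zero at the start; "moment": the same for the moment, N m; "opening": finger opening in m.
Only numpy, scipy, OpenCV 4.12 (cv2) and the standard library are available. Lean on these libraries where they do the work, as an engineer would, in place of code of your own. Each camera call takes 0.05 s, during which the arm holds its last target.

TASK

First take the dark wooden offcut that stands on the drilling jig and leave it in the red offcut tray. Then slide the blue painted plate flat along the jig board, without lifting or tipping it, until it is fully home: one long edge flush against both steel dowels and one short edge against the orange end stop; finally swing the green keeper arm round until it points right across over the plate. Leave the three jars on and beside the jig standing where they are.

Things in the scene. Friction and masses are not known exactly. Their poses are not given: they have to be found in the camera images.
- jig: Fixed plywood jig board, 300 (its x) x 330 (its y) x 18 mm thick, flat on the bench; origin at the centre of its underside. The plate is home with its centre at jig (43, 45) mm and its axes parallel to the jig's. The keeper arm's pivot is at jig (45, 145) mm.
- dowel_a (a point): Foot of a dark steel dowel upright on the board: 12 mm diameter, 20 mm tall, at jig (95, 5) mm. The plate comes against its -x side.
- dowel_b (a point): Foot of the other, equal dowel, at jig (95, 85) mm.
- stop_face (a point): Foot of the middle of the end stop's working face (its -y side), at jig (35, 105) mm. The orange stop is a block 70 (jig x) x 20 (jig y) x 12 mm tall.
- plate: Loose blue-painted aluminium plate, 92 (its x) x 120 (its y) x 12 mm thick, 0.28 to 0.52 kg, lying flat on the jig board; origin at the centre of its underside. It is symmetric to a half turn. It starts askew by up to 0.4 rad, in the (-x,-y) part of the board, away from dowels and stop.
- keeper (a joint): Angle of the green keeper arm about its upright pivot (rad): 0 parked, pointing along the jig's -x; grows anticlockwise from above to 1.571 at its stop, pointing along the jig's -y over the plate. Starts at 0 to 0.3. Friction (1 N at the knob) holds it where it is left. Arm 18 mm wide, 10 thick, underside 34 mm above the bench, 4 mm above the plate and the stop.
- keeper_knob (a point): Centre of the top of the black knob at the keeper arm's free end: an upright pin 12 mm in diameter standing 32 mm above the arm, its top 76 mm above the bench, 92 mm from the pivot.
- offcut: Loose dark wooden offcut, 44 (its x) x 30 (its y) x 70 mm tall, 40 to 85 g, standing upright on the jig board where the plate must go; origin at the centre of its underside.
- tray: Fixed red open tray, 160 (its x) x 130 (its y) x 45 mm tall, walls and floor 5 mm, on the bench to the left or right of the jig; origin at the centre of its underside. Its +x part holds a flat brown wood scrap 30 x 85 x 16 mm; its -x part is empty.
- jar_jig: small glass jar with a brass lid, 48 mm diameter, 58 mm tall, standing on the jig board in its (+x,-y) corner; origin at the centre of its underside. To be left alone.
- jar_left: glass jar with a red lid, 62 mm diameter, 90 mm tall, standing on the bench just beyond the board's +y edge; origin at the centre of its underside. To be left alone.
- jar_right: glass jar with a yellow lid, 62 mm diameter, 85 mm tall, standing on the bench just beyond the board's -y edge; origin at the centre of its underside. To be left alone.
- carton: Closed fixed cardboard carton 150 (its x) x 120 (its y) x 55 mm tall, on the bench on the other side of the jig from the tray; origin at the centre of its underside. Not used.
Mind the look-alikes: they are no part of the job. Of the things like the plate, leave any that is turquoise; of the rest the smaller one is meant.

How it is judged:
By the outcome, as a careful person would: the job done as asked, in the order asked, and still so for the second after the job is handed in, with the robot touching nothing.
It also fails if it takes over 72 s, if anything falls off the work surface, if the arm or the gripper's body presses on something with over 40 N, if the wrist force passes 120 N, or if a joint passes its speed limit or range.

## Working session

There is one attempt and no reset: what is moved stays moved. The work goes in short steps, each a Python script; the robot and the scene stay as the last script left them, time stands still between calls to the robot, and variables do not carry over. Pictures are saved under pics/ and viewed, and the job is handed in when it is done.

```bash
ls; mkdir -p pics; python3 - <<'E'
from rig import robot
import cv2
for n in ("scene","top"):
    cv2.imwrite(f"pics/{n}0.png",robot.grab_frame(n)[:,:,::-1])
    print(n,robot.camera_info(n))
s=robot.get_state();print(s['time'],s['ee_pos'],s['force'],s['opening'],s['tool_rot'])
E
```

```text
pics
scene {'fx': 372.54751110897877, 'fy': 372.54751110897877, 'cx': 316.08228501562934, 'cy': 198.47361445541821, 'dist': array([-0.00435155,  0.        ,  0.        ,  0.        ,  0.        ]), 'rvec': array([ 1.01248637,  2.30419538, -1.13554402]), 'tvec': array([ 0.35855845, -0.14004313,  1.45163422])}
top {'fx': 424.2894730812395, 'fy': 424.2894730812395, 'cx': 324.8440213149321, 'cy': 201.73172929822968, 'dist': array([-0.10677705,  0.        ,  0.        ,  0.        ,  0.        ]), 'rvec': array([ 2.11229732, -2.13740668,  0.18521552]), 'tvec': array([-0.03141184,  0.52009113,  1.13541446])}
0.1 [0.2523233  0.57144356 0.19469947] [ 0.28957132  0.52927756 -0.08430861] 0.09435711876703388 [[-9.14803257e-01  4.03899576e-01 -3.64506666e-04]
 [ 4.03899734e-01  9.14802719e-01 -9.94855409e-04]
 [-6.83699880e-05 -1.05732111e-03 -9.99999439e-01]]
```

View pics/scene0.png

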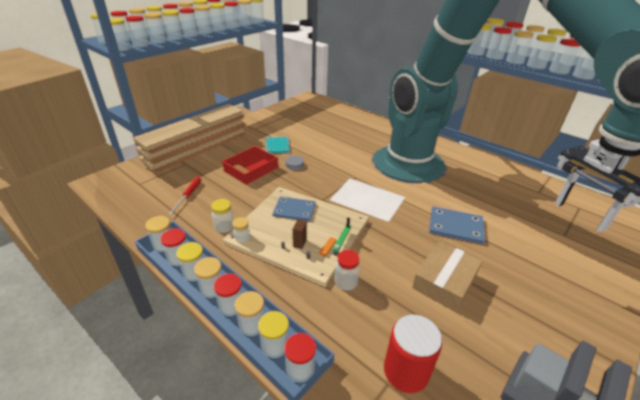

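View pics/top0.png

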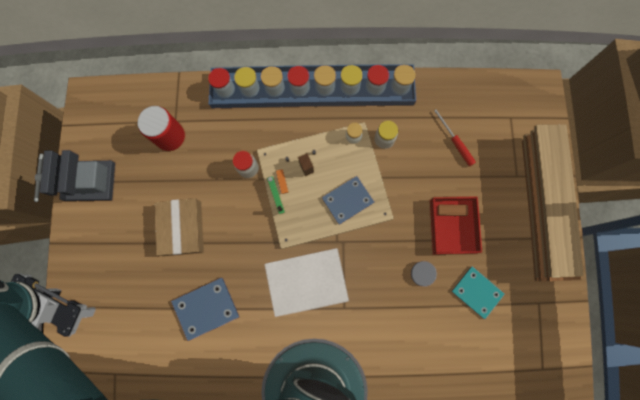

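```bash
cat > h.py <<'E'
import numpy as np, cv2
from rig import robot
def pix2world(ci,uv,z):
    K=np.array([[ci['fx'],0,ci['cx']],[0,ci['fy'],ci['cy']],[0,0,1.]])
    p=cv2.undistortPoints(np.array(uv,float).reshape(-1,1,2),K,np.array(ci['dist'])).reshape(-1,2)
    R=cv2.Rodrigues(np.array(ci['rvec'],float))[0];t=np.array(ci['tvec'])
    c=-R.T@t; d=np.c_[p,np.ones(len(p))]@R
    s=(z-c[2])/d[:,2]
    return c+s[:,None]*d
def world2pix(ci,P):
    K=np.array([[ci['fx'],0,ci['cx']],[0,ci['fy'],ci['cy']],[0,0,1.]])
    return cv2.projectPoints(np.array(P,float).reshape(-1,1,3),np.array(ci['rvec'],float),np.array(ci['tvec'],float),K,np.array(ci['dist']))[0].reshape(-1,2)
def down(a): # tool y axis (jaw) at angle a in world, z down
    y=np.array([np.cos(a),np.sin(a),0]);z=np.array([0,0,-1.]);x=np.cross(y,z)
    return np.c_[x,y,z]
E
python3 - <<'E'
from h import *
im=cv2.imread('pics/top0.png')
cv2.imwrite('pics/top0c.png',cv2.resize(im[110:260,230:400],None,fx=4,fy=4,interpolation=cv2.INTER_CUBIC)[:600])
ci=robot.camera_info('top')
def w(n,uv,z):print(n,pix2world(ci,uv,z).round(3)[:,:2].tolist())
w('board corners',[(258,151),(367,124),(392,220),(281,247)],.018)
w('tray',[(432,199),(478,198),(481,253),(434,254)],.045)
w('jar l/r/jig',[(243,158)],.09);w('r',[(388,130)],.085);w('jig',[(354,130)],.076)
w('carton',[(157,200),(200,200),(200,252),(157,254)],.055)
print(robot.camera_info('wrist'))
E
```

```text
board corners [[0.679, 0.157], [0.758, -0.165], [0.47, -0.227], [0.397, 0.087]]
tray [[0.524, -0.339], [0.525, -0.471], [0.37, -0.468], [0.37, -0.336]]
jar l/r/jig [[0.637, 0.186]]
r [[0.714, -0.216]]
jig [[0.718, -0.122]]
carton [[0.529, 0.436], [0.527, 0.312], [0.382, 0.306], [0.377, 0.428]]
{'fx': 280.5617258208126, 'fy': 280.5617258208126, 'cx': 320.0588174784633, 'cy': 194.4841399525784, 'dist': array([-0.03319157,  0.        ,  0.        ,  0.        ,  0.        ]), 'rvec': array([-2.4387665 , -1.58920308, -0.21257948]), 'tvec': array([-0.6258027 , -0.02668892,  0.39083399])}
```

View pics/top0c.png

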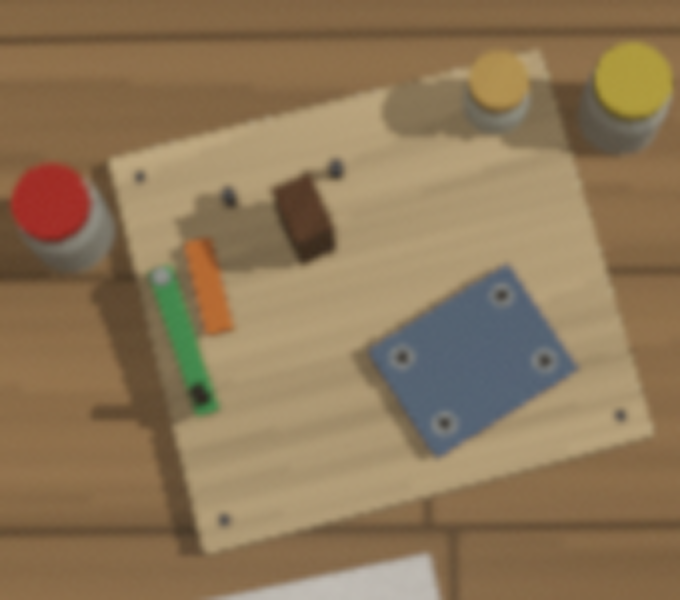

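```bash
python3 - <<'E'
from h import *
s=robot.get_state();ci=robot.camera_info('wrist')
R=cv2.Rodrigues(ci['rvec'])[0];c=-R.T@ci['tvec']
T=s['tool_rot'];print('cam in tool',(T.T@(c-s['ee_pos'])).round(4), (R@T).round(3))
for a in np.arange(-np.pi,np.pi,np.pi/8):
    q=robot.ik(np.array([.55,-.04,.32]),down(.24+a));print(round(a,2),None if q is None else np.round(q,2))
E
```

```text
cam in tool [ 0.0771  0.001  -0.1893] [[ 0.     1.    -0.001]
 [-0.965 -0.    -0.263]
 [-0.263  0.001  0.965]]
-3.14 [-0.84  0.32  1.09  1.66 -0.29  1.34 -2.61]
-2.75 [-0.84  0.32  1.09  1.66 -0.29  1.34 -2.22]
-2.36 [-0.84  0.32  1.09  1.66 -0.29  1.34 -1.82]
-1.96 [-0.7   0.26  0.88  1.65 -0.2   1.33 -1.51]
-1.57 [-0.63  0.24  0.79  1.65 -0.17  1.32 -1.15]
-1.18 [-0.6   0.23  0.74  1.65 -0.16  1.32 -0.77]
-0.79 [-0.58  0.23  0.72  1.65 -0.16  1.32 -0.38]
-0.39 [-0.56  0.23  0.7   1.65 -0.15  1.32  0.01]
0.0 [-0.54  0.22  0.67  1.65 -0.14  1.32  0.39]
0.39 [-0.52  0.22  0.64  1.65 -0.13  1.32  0.78]
0.79 [-0.5   0.22  0.61  1.65 -0.13  1.32  1.16]
1.18 [-0.47  0.21  0.58  1.65 -0.12  1.32  1.55]
1.57 [-0.43  0.21  0.53  1.65 -0.11  1.32  1.93]
1.96 [-0.4   0.2   0.49  1.65 -0.1   1.32  2.31]
2.36 [-0.35  0.2   0.43  1.64 -0.09  1.32  2.69]
2.75 [ 0.87  0.35 -1.08  1.61  0.32  1.38  2.73]
```

```bash
python3 - <<'E'
from h import *
robot.move_ptp(np.array([.47,-.08,.30]),down(.24-np.pi/2))
import json
ci=robot.camera_info('wrist');im=robot.grab_frame('wrist')[:,:,::-1]
np.save('ciw1.npy',ci,allow_pickle=True);cv2.imwrite('pics/w1.png',im)
t=cv2.resize(im,None,fx=1.25,fy=1.25,interpolation=cv2.INTER_CUBIC);cv2.imwrite('pics/w1b.png',t)
print(robot.get_state()['time'],robot.get_state()['qpos'].round(2))
E
```

```text
2.6167 [-0.73  0.06  0.88  1.85 -0.05  1.25 -1.17]
```

View pics/w1b.png

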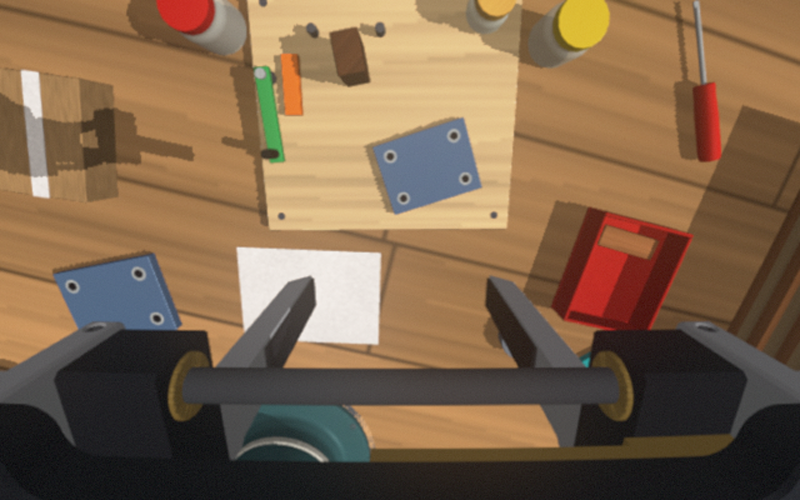

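```bash
python3 - <<'E'
from h import *
robot.move_linear(np.array([.555,-.06,.27]),velocity=.2)
robot.pause(.1)
ci=robot.camera_info('wrist');im=robot.grab_frame('wrist')[:,:,::-1]
np.save('ciw2.npy',ci,allow_pickle=True);cv2.imwrite('pics/w2.png',im)
t=cv2.resize(im,None,fx=1.25,fy=1.25,interpolation=cv2.INTER_CUBIC);cv2.imwrite('pics/w2b.png',t)
print(robot.get_state()['time'])
E
```

```text
3.375
```

View pics/w2b.png

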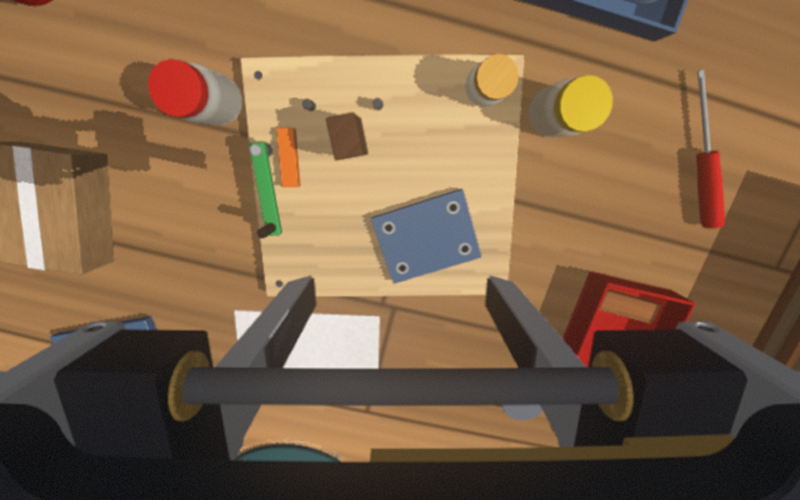

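```bash
cat > vis.py <<'E'
from h import *
def big(m,n=1):
    cs=cv2.findContours(m,cv2.RETR_EXTERNAL,cv2.CHAIN_APPROX_NONE)[0]
    return sorted(cs,key=cv2.contourArea)[-n:][::-1]
def rect(P): # P Nx2 world m -> min area rect
    (cx,cy),(w,h),a=cv2.minAreaRect((P*1000).astype(np.float32)); return (cx/1000,cy/1000,w,h,a)
def blue(im,roi,ci,z=.030):
    hsv=cv2.cvtColor(im,cv2.COLOR_BGR2HSV)
    m=cv2.inRange(hsv,(100,70,50),(125,255,255)); 
    k=np.zeros_like(m);x0,y0,x1,y1=roi;k[y0:y1,x0:x1]=m[y0:y1,x0:x1]
    k=cv2.morphologyEx(k,cv2.MORPH_CLOSE,np.ones((9,9)))
    c=big(k)[0].reshape(-1,2)
    return c,pix2world(ci,c,z)[:,:2]
E
python3 - <<'E'
from vis import *
im=cv2.imread('pics/w2.png');ci=np.load('ciw2.npy',allow_pickle=True).item()
hsv=cv2.cvtColor(im,cv2.COLOR_BGR2HSV)
for p in [(350,215),(300,60),(200,170),(450,180),(340,110),(300,240),(150,60),(425,200),(230,125),(212,150),(500,240)]: print(p,hsv[p[1],p[0]])
c,P=blue(im,(270,120,410,240),ci);print('plate',rect(P))
im1=cv2.imread('pics/w1.png');c1=np.load('ciw1.npy',allow_pickle=True).item()
c,P=blue(im1,(270,80,410,190),c1);print('plate w1',rect(P))
E
```

```text
(350, 215) [108  47 135]
(300, 60) [ 19 100 228]
(200, 170) [ 16 132 112]
(450, 180) [ 15 129 166]
(340, 110) [ 18 100 221]
(300, 240) [ 15 118 149]
(150, 60) [  2 211 198]
(425, 200) [ 15 131 163]
(230, 125) [ 12 195 229]
(212, 150) [ 63 135 162]
(500, 240) [ 13 153 155]
plate (0.52970654296875, -0.09932826232910157, 86.95879364013672, 114.13650512695312, 31.464290618896484)
plate w1 (0.5284702758789063, -0.09990011596679688, 84.61782836914062, 114.00310516357422, 31.614404678344727)
```

```bash
python3 - <<'E'
from vis import *
im=cv2.imread('pics/w2.png');ci=np.load('ciw2.npy',allow_pickle=True).item()
hsv=cv2.cvtColor(im,cv2.COLOR_BGR2HSV)
m=cv2.inRange(hsv,(15,60,185),(24,124,255));m=cv2.morphologyEx(m,cv2.MORPH_OPEN,np.ones((3,3)))
c=big(m)[0].reshape(-1,2)
P=pix2world(ci,c,.018)[:,:2]*1000
# rough jig
J0=np.array([576,-37.]);a0=.243
def tj(P,J,a):
    R=np.array([[np.cos(a),-np.sin(a)],[np.sin(a),np.cos(a)]]);return (P-J)@R
def line(sel):
    vx,vy,x,y=cv2.fitLine(P[sel].astype(np.float32),cv2.DIST_HUBER,0,.01,.01).ravel();return np.array([vx,vy]),np.array([x,y])
Q=tj(P,J0,a0)
res={}
for n,s in dict(px=(np.abs(Q[:,0]-150)<9)&(np.abs(Q[:,1])<140),mx=(np.abs(Q[:,0]+150)<9)&(np.abs(Q[:,1])<140),py=(np.abs(Q[:,1]-165)<9)&(np.abs(Q[:,0])<120),my=(np.abs(Q[:,1]+165)<9)&(np.abs(Q[:,0])<120)).items():
    if s.sum()<10: print(n,'few',s.sum());continue
    v,p=line(s);ang=np.arctan2(v[1],v[0]);ang=(ang-(np.pi/2 if n[1]=='x' else 0)+np.pi/2)%np.pi-np.pi/2
    q=tj(p[None],J0,a0)[0];print(n,s.sum(),'yaw',ang.round(4),'pos in J0',q.round(1),'spread',np.std(Q[s],axis=0).round(1))
print(cv2.imwrite('pics/m2.png',m))
def one(n,lo,hi,z,roi):
    k=cv2.inRange(hsv,lo,hi);kk=np.zeros_like(k);x0,y0,x1,y1=roi;kk[y0:y1,x0:x1]=k[y0:y1,x0:x1]
    c=big(kk)[0].reshape(-1,2);W=pix2world(ci,c,z)[:,:2];r=rect(W)
    print(n,len(c),np.round(r,3),'J0',tj(np.array([r[:2]])*1000,J0,a0).round(1)); return c
one('stop',(5,150,120),(14,255,255),.030,(215,95,245,155))
one('keeper',(45,80,60),(80,255,255),.044,(195,105,230,195))
one('knob',(0,0,0),(180,255,50),.076,(195,170,230,195))
one('dowA',(0,0,0),(180,160,120),.038,(293,75,310,90))
one('dowB',(0,0,0),(180,160,120),.038,(240,75,256,90))
one('offcut',(0,50,0),(25,255,130),.088,(255,85,300,132))
one('tray',(0,150,60),(5,255,255),.045,(440,210,560,280))
one('jarjig',(14,130,150),(24,255,255),.076,(375,40,416,82))
one('jarleft',(0,150,100),(6,255,255),.09,(110,40,170,95))
one('jarright',(24,130,100),(32,255,255),.085,(440,50,495,110))
E
```

```text
px 138 yaw 0.244 pos in J0 [153.7  24.7] spread [ 2.  55.9]
mx 136 yaw 0.2508 pos in J0 [-142.7  -23.9] spread [ 0.7 66.8]
py 84 yaw 0.2498 pos in J0 [  2.7 166.8] spread [89.2  2.5]
my 123 yaw 0.2467 pos in J0 [ -20.8 -159.8] spread [56.9  0.8]
True
stop 117 [ 0.586  0.087 68.939 22.487 14.229] J0 [[ 39.9 118.1]]
keeper 187 [5.44000e-01 1.03000e-01 1.10311e+02 1.97700e+01 1.84630e+01] J0 [[  2.9 143.8]]Traceback (most recent call last):
  File "<stdin>", line 26, in <module>
  File "<stdin>", line 22, in one
IndexError: list index out of range
```

```bash
python3 - <<'E'
import cv2
im=cv2.imread('pics/w2.png')
cv2.imwrite('pics/w2z.png',cv2.resize(im[65:200,190:310],None,fx=5,fy=4.4,interpolation=cv2.INTER_CUBIC))
E
```

```text
(no output)
```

View pics/w2z.png

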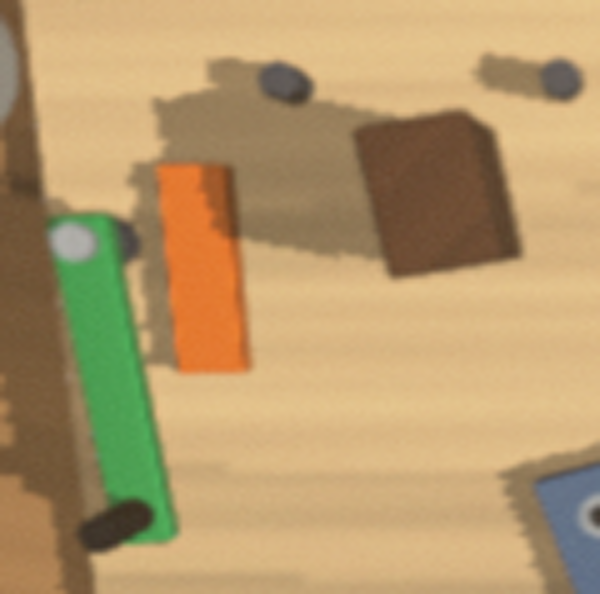

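```bash
cat > jig.py <<'E'
from vis import *
J=np.array([.5805,-.0323]);JA=.248
def RJ(a=JA):return np.array([[np.cos(a),-np.sin(a)],[np.sin(a),np.cos(a)]])
def j2w(p):return J+RJ()@np.array(p,float)/1000   # mm->m
def w2j(p):return (np.atleast_2d(p)[:,:2]-J)@RJ()*1000
E
python3 - <<'E'
from jig import *
ci=np.load('ciw2.npy',allow_pickle=True).item();im=cv2.imread('pics/w2.png')
z=lambda L:[(190+u/5-.4,65+v/4.4-.4) for u,v in L]
P=pix2world(ci,z([(357,130),(465,110),(497,260),(392,277)]),.088)
print('offcut top',w2j(P).round(1).tolist())
P=pix2world(ci,z([(522,255)]),.018);print('base corner',w2j(P).round(1))
print('dowel tops b,a',w2j(pix2world(ci,z([(281,80),(561,80)]),.038)).round(1).tolist())
print('pivot',w2j(pix2world(ci,z([(73,242)]),.046)).round(1))
print('knob top',w2j(pix2world(ci,z([(97,533)]),.076)).round(1))
g=lambda L:[(u/1.25-.1,v/1.25-.1) for u,v in L]
for n,u,h in(('jj',(497,77),.076),('jl',(178,88),.09),('jr',(585,104),.085)):
    p=pix2world(ci,g([u]),h);print(n,p.round(3),w2j(p).round(1))
c1=np.load('ciw1.npy',allow_pickle=True).item()
T=pix2world(c1,g([(591,208),(692,237),(651,331),(553,306)]),.045);print('tray',T.round(3).tolist(),T.mean(0).round(3))
c,P=blue(im,(270,120,410,240),ci);r=rect(P);print('plate',r,w2j(r[:2]),np.deg2rad(r[4])-JA)
b=cv2.boxPoints(((r[0]*1000,r[1]*1000),(r[2],r[3]),r[4]))/1000;print(w2j(b).round(1).tolist())
E
```

```text
offcut top [[74.8, 54.1], [79.9, 26.6], [38.1, 20.1], [33.6, 47.4]]
base corner [[38.6 20. ]]
dowel tops b,a [[94.5, 84.8], [93.5, 5.4]]
pivot [[ 44.8 146.6]]
knob top [[-45.9 137.9]]
jj [[ 0.72  -0.12   0.076]] [[ 113.8 -118.8]]
jl [[0.634 0.188 0.09 ]] [[105.7 200.5]]
jr [[ 0.716 -0.212  0.085]] [[  87.  -207.7]]
tray [[0.532, -0.316, 0.045], [0.529, -0.465, 0.045], [0.386, -0.47, 0.045], [0.39, -0.316, 0.045]] [ 0.459 -0.392  0.045]
plate (0.52970654296875, -0.09932826232910157, 86.95879364013672, 114.13650512695312, 31.464290618896484) [[-65.69258139 -52.5095037 ]] 0.301155468104108
[[-124.1, -10.9], [-90.3, -119.9], [-7.2, -94.1], [-41.1, 14.9]]
```

```bash
python3 - <<'E'
from jig import *
im=cv2.imread('pics/top0.png');ci=robot.camera_info('top');hsv=cv2.cvtColor(im,cv2.COLOR_BGR2HSV)
m=cv2.inRange(hsv,(0,140,50),(6,255,255))|cv2.inRange(hsv,(174,140,50),(180,255,255))
k=np.zeros_like(m);k[185:265,420:490]=m[185:265,420:490]
c=big(k)[0].reshape(-1,2);P=pix2world(ci,c,.045)[:,:2];print(rect(P))
k=cv2.inRange(hsv,(8,60,60),(20,200,255));kk=np.zeros_like(k);kk[200:225,432:480]=k[200:225,432:480]
P=pix2world(ci,big(kk)[0].reshape(-1,2),.021)[:,:2];print('scrap',rect(P))
cv2.imwrite('pics/tray.png',cv2.resize(im[185:265,420:490],None,fx=7,fy=7,interpolation=cv2.INTER_CUBIC))
s=robot.get_state();print(s['qpos'].round(2))
for n,p,a in(('off',(*j2w((56.6,37)),.065),.416-np.pi/2),('tray',(.42,-.4,.055),-np.pi/2),('tray2',(.42,-.4,.055),np.pi/2)):
    q=robot.ik(np.array(p),down(a));print(n,p,None if q is None else q.round(2))
E
```

```text
(0.4501697998046875, -0.40195162963867187, 138.4925537109375, 157.68850708007812, 89.32923126220703)
scrap (0.49583322143554687, -0.4024583740234375, 85.61444091796875, 29.029003143310547, 89.17516326904297)
[-0.63  0.31  0.86  1.71 -0.25  1.23 -1.05]
off (np.float64(0.6262861107843662), np.float64(0.017461351059248204), 0.065) [-0.55  0.66  0.66  1.73 -0.49  0.92 -0.84]
tray (0.42, -0.4, 0.055) [ 0.13  0.64  0.78  1.86 -0.58  0.88 -0.38]
tray2 (0.42, -0.4, 0.055) [ 0.47  0.52  0.31  1.85 -0.21  0.8   2.46]
```

View pics/tray.png

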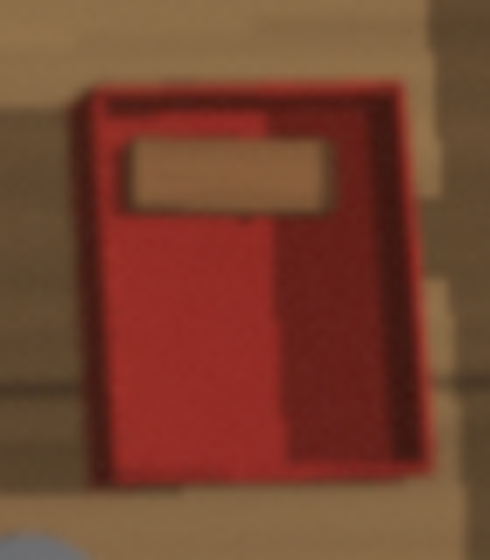

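```bash
python3 - <<'E'
from jig import *
p=j2w((56.6,37));A=down(.416-np.pi/2)
robot.move_ptp(np.array([*p,.16]),A)
robot.gripper_to(.07)
robot.move_linear(np.array([*p,.066]),velocity=.12)
robot.gripper_to(.0)
s=robot.get_state();print(s['time'],s['opening'],s['ee_pos'],s['force'])
robot.move_linear(np.array([*p,.19]),velocity=.2)
print(robot.get_state()['opening'])
q=np.array([.425,-.404])
robot.move_ptp(np.array([*q,.19]),down(-np.pi/2))
im=robot.grab_frame('wrist')[:,:,::-1];cv2.imwrite('pics/w3.png',im)
s=robot.get_state();print(s['time'],s['opening'],s['ee_pos'],s['force'])
E
```

```text
6.2417 0.02970250001247652 [0.62631272 0.01749533 0.06603583] [-0.20503568 -0.16044554  1.29257018]
0.029461680637983188
8.7667 0.029418706144138124 [ 0.42606197 -0.40302775  0.18984395] [-0.32130047  0.3900526  -0.88279394]
```

View pics/w3.png

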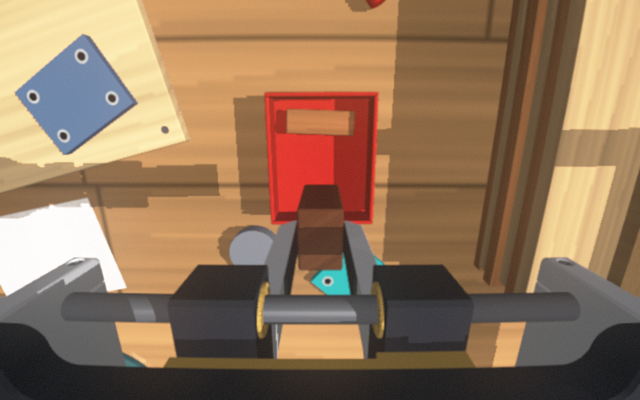

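```bash
python3 - <<'E'
from jig import *
q=np.array([.425,-.404])
print(robot.move_linear(np.array([*q,.075]),velocity=.2))
print(robot.move_linear(np.array([*q,.051]),velocity=.04,threshold=5),robot.get_state()['ee_pos'])
robot.gripper_to(.065)
robot.move_linear(np.array([*q,.17]),velocity=.2)
cv2.imwrite('pics/w4.png',robot.grab_frame('wrist')[:,:,::-1])
# above plate start
a=JA+.301; pc=j2w((-65.7,-52.5))
p=pc+RJ(a)@np.array([-.066,0])
robot.move_ptp(np.array([*p,.13]),down(a-np.pi/2))
robot.gripper_to(.07)
robot.move_linear(np.array([*p,.055]),velocity=.12)
ci=robot.camera_info('wrist');im=robot.grab_frame('wrist')[:,:,::-1];cv2.imwrite('pics/w5.png',im);np.save('ciw5.npy',ci,allow_pickle=True)
s=robot.get_state();print(s['time'],s['opening'],s['ee_pos'],s['force'],s['qpos'].round(2))
E
```

```text
False
True [ 0.42495278 -0.40431187  0.05257398]
13.7667 0.06969098397422113 [ 0.47379774 -0.13392805  0.05561452] [-0.83576789  0.09005103  0.29695172] [-0.47  0.52  0.85  2.07 -0.55  0.79 -0.3 ]
```

View pics/w4.png

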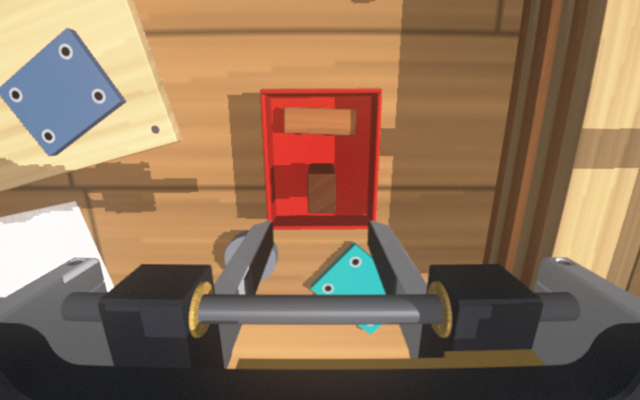

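View pics/w5.png

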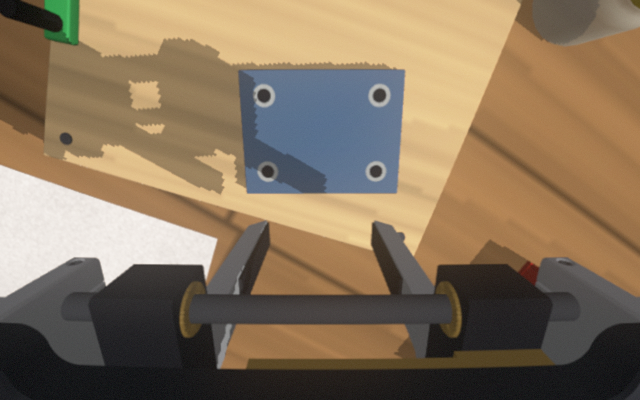

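```bash
python3 - <<'E'
from jig import *
s=robot.get_state();p=s['ee_pos'].copy();p[2]=.0405
print(robot.move_linear(p,velocity=.06,threshold=6))
robot.get_state()
f0=robot.get_state()['force']
# contact square-on
a=JA+.301; pc=j2w((-65.7,-52.5))+RJ(a)@np.array([-.052,0])
print(robot.move_linear(np.array([*pc,.0405]),velocity=.06,threshold=15),robot.get_state()['force']-f0)
t=j2w((25-54,-52))
r=robot.move_linear(np.array([*t,.0405]),velocity=.07,frame=down(JA-np.pi/2),threshold=20)
s=robot.get_state();print(r,s['time'],s['ee_pos'],w2j(s['ee_pos']),s['force']-f0)
ci=robot.camera_info('wrist');im=robot.grab_frame('wrist')[:,:,::-1];cv2.imwrite('pics/w6.png',im);np.save('ciw6.npy',ci,allow_pickle=True)
E
```

```text
False
False [-0.3799976  -0.62594113  0.32798254]
False 15.9417 [ 0.56489388 -0.09002017  0.04054754] [[-29.29697309 -52.12346884]] [-1.17384653 -0.67079394 -0.81392512]
```

View pics/w6.png

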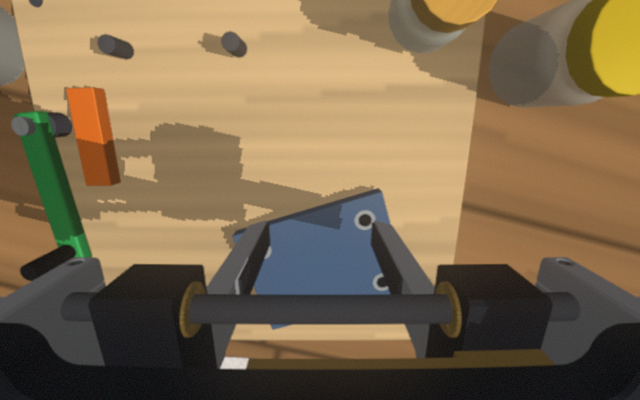

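```bash
python3 - <<'E'
from jig import *
ci=robot.camera_info('top');im=robot.grab_frame('top')[:,:,::-1];cv2.imwrite('pics/t6.png',cv2.resize(im[100:260,230:400],None,fx=4.5,fy=3.75,interpolation=cv2.INTER_CUBIC))
w=np.load('ciw6.npy',allow_pickle=True).item()
print(w2j(pix2world(w,[(380,190),(390,235),(233,238),(273,328)],.03)).round(1).tolist())
s=robot.get_state();print(s['opening'],world2pix(w,s['ee_pos']+np.array([0,0,-.019])+np.array([[0,0,0],s['tool_rot'][:,1]*.035,-s['tool_rot'][:,1]*.035])))
E
```

```text
[[-3.7, -94.9], [-39.4, -104.7], [-42.0, 16.6], [-125.6, -10.5]]
0.06958549356910072 [[321.71440417 218.81445491]
 [366.09431521 218.80727041]
 [277.33454322 218.781129  ]]
```

View pics/t6.png

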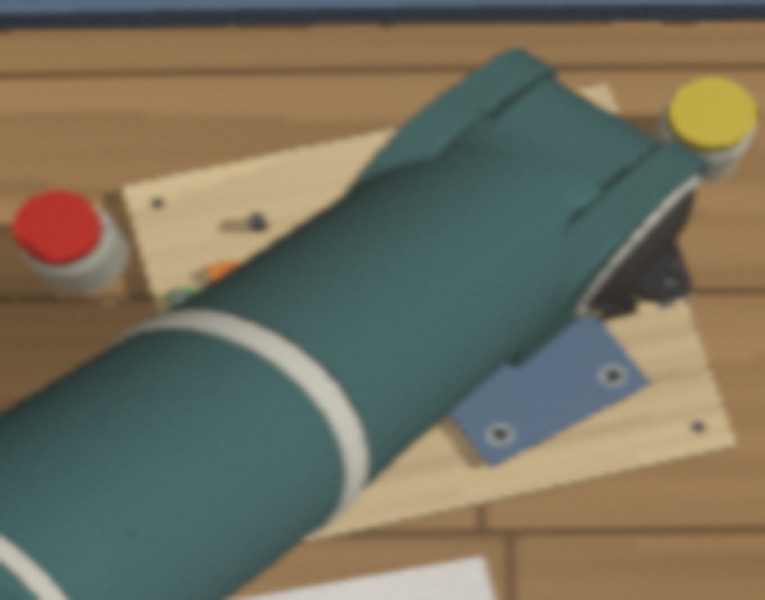

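```bash
python3 - <<'E'
from jig import *
w=np.load('ciw6.npy',allow_pickle=True).item()
s=robot.get_state();print(s['force'],s['moment'],s['effort'].round(1))
for xt in(-.008,0,.008):
  for zt in(-.02,0,.019):
    for y in(.035,.0475): print(xt,zt,y,world2pix(w,[s['ee_pos']+s['tool_rot']@np.array([xt,k*y,zt]) for k in(1,-1)]).round(0).tolist())
im=cv2.imread('pics/w6.png');cv2.imwrite('pics/w6z.png',cv2.resize(im[180:320,190:450],None,fx=3,fy=3,interpolation=cv2.INTER_CUBIC))
E
```

```text
[-0.13513053 -0.14370091  0.79723286] [-0.03489795  0.14675846 -0.04491123] [ -0.1 -78.9  22.6 -28.7  -0.   -0.    0. ]
-0.008 -0.02 0.035 [[375.0, 251.0], [269.0, 250.0]]
-0.008 -0.02 0.0475 [[394.0, 250.0], [250.0, 250.0]]
-0.008 0 0.035 [[370.0, 238.0], [274.0, 238.0]]
-0.008 0 0.0475 [[387.0, 238.0], [257.0, 238.0]]
-0.008 0.019 0.035 [[366.0, 228.0], [278.0, 228.0]]
-0.008 0.019 0.0475 [[381.0, 228.0], [262.0, 228.0]]
0 -0.02 0.035 [[375.0, 239.0], [269.0, 239.0]]
0 -0.02 0.0475 [[394.0, 239.0], [250.0, 239.0]]
0 0 0.035 [[370.0, 228.0], [273.0, 228.0]]
0 0 0.0475 [[387.0, 228.0], [256.0, 228.0]]
0 0.019 0.035 [[366.0, 219.0], [277.0, 219.0]]
0 0.019 0.0475 [[382.0, 219.0], [262.0, 219.0]]
0.008 -0.02 0.035 [[376.0, 228.0], [268.0, 228.0]]
0.008 -0.02 0.0475 [[395.0, 228.0], [249.0, 228.0]]
0.008 0 0.035 [[371.0, 217.0], [273.0, 217.0]]
0.008 0 0.0475 [[388.0, 217.0], [256.0, 217.0]]
0.008 0.019 0.035 [[367.0, 209.0], [277.0, 209.0]]
0.008 0.019 0.0475 [[383.0, 209.0], [261.0, 209.0]]
```

View pics/w6z.png

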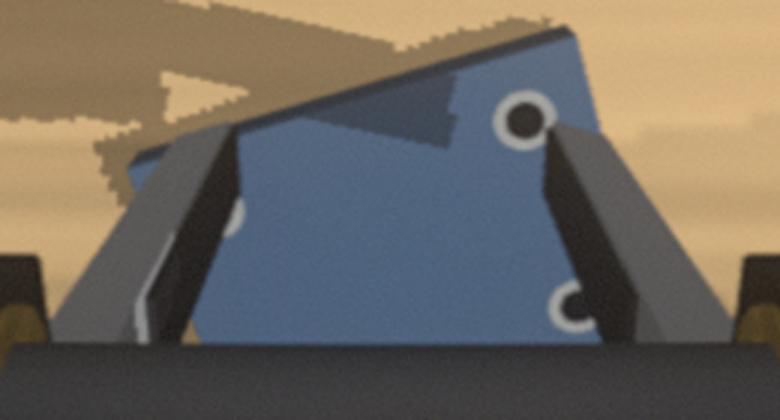

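```bash
python3 - <<'E'
from jig import *
im=robot.grab_frame('scene')[:,:,::-1];cv2.imwrite('pics/s6.png',cv2.resize(im[150:300,200:390],None,fx=4,fy=4,interpolation=cv2.INTER_CUBIC))
E
```

```text
(no output)
```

View pics/s6.png

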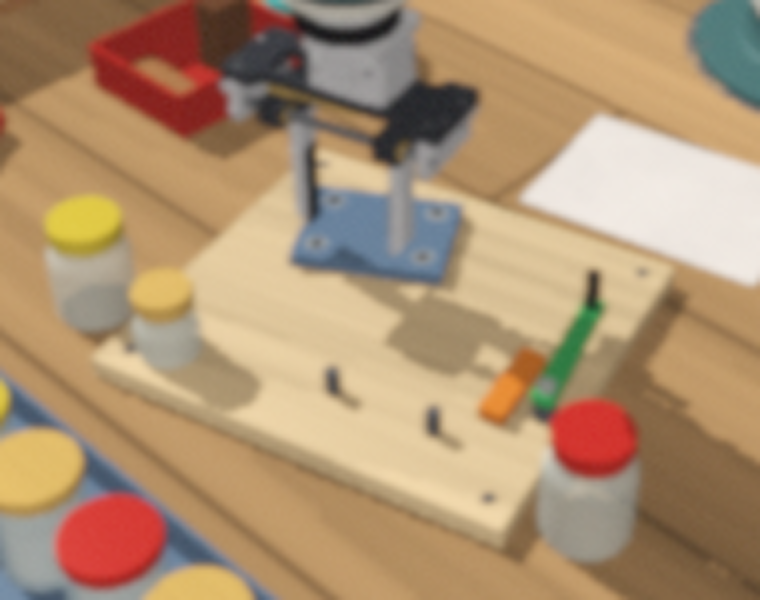

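```bash
python3 - <<'E'
from jig import *
s=robot.get_state();p=s['ee_pos'].copy();f=s['force'];p[2]=.008
r=robot.move_linear(p,velocity=.02,threshold=3);s=robot.get_state();print(r,s['ee_pos'],s['force']-f,s['time'])
E
```

```text
True [ 0.5650359  -0.08991846  0.02009447] [-0.64519562  2.1596664   6.89354527] 17.1083
```

```bash
cat > push.py <<'E'
from jig import *
ZP=.0118
def go(xy,z,ang,v,th=None):
    p=np.array([*j2w(xy),z]); r=robot.move_linear(p,velocity=v,frame=down(JA+ang),threshold=th)
    s=robot.get_state();print(r,round(s['time'],2),w2j(s['ee_pos']).round(1)[0],s['ee_pos'][2].round(4),(RJ().T@s['force'][:2]).round(1),s['force'][2].round(1));return r
def look(n):
    ci=robot.camera_info('wrist');im=robot.grab_frame('wrist')[:,:,::-1].copy();cv2.imwrite(f'pics/{n}.png',im);np.save(f'ci{n}.npy',ci,allow_pickle=True)
E
python3 - <<'E'
from push import *
s=robot.get_state();p=s['ee_pos'].copy();p[2]=.045;robot.move_linear(p,velocity=.1)
r2=lambda a:np.array([np.cos(a),np.sin(a)])
a=.301;c=np.array([-65.7,-52.5]);h=-np.pi/2
st=c-68*r2(a)
go(st,.045,a+h,.2)
go(st,ZP,a+h,.1,6)
go(c-53*r2(a),ZP,a+h,.06,15)
go((10-54,-50),ZP,h,.07,25)
look('w7')
E
```

```text
False 18.18 [-129.7  -72.4] 0.045 [ 0.6 -0.9] -0.5
False 18.66 [-130.6  -72.8] 0.0116 [0.6 0. ] 0.5
False 19.06 [-115.8  -68. ] 0.0119 [ 0.3 -0.3] -0.5
False 20.27 [-44.2 -50.1] 0.0118 [0.8 0.1] 0.4
```

View pics/w7.png

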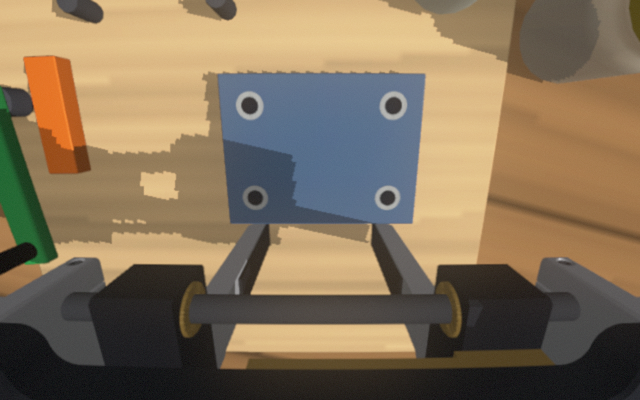

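```bash
python3 - <<'E'
from push import *
w=np.load('ciw7.npy',allow_pickle=True).item()
Q=w2j(pix2world(w,[(218,74),(425,74),(412,222),(230,222)],.03));print(Q.round(1).tolist(),Q.mean(0))
print(w2j(pix2world(w,[(25,57),(68,56),(88,172),(50,174)],.03)).round(1).tolist())
for a in (0,np.pi,-np.pi/2):
    for p in((10,-125),(43,-22)):
        q=robot.ik(np.array([*j2w(p),ZP]),down(JA+a));print(a,p,None if q is None else q.round(2))
E
```

```text
[[57.2, 9.5], [57.3, -108.8], [-32.7, -108.8], [-32.7, 9.9]] [ 12.27313467 -49.52413739]
[[69.0, 123.4], [68.6, 96.6], [0.6, 98.3], [-0.6, 124.3]]
0 (10, -125) [-0.12  0.7   0.43  1.71 -0.37  0.81  0.73]
0 (43, -22) [-0.3   0.68  0.43  1.74 -0.38  0.8   0.57]
3.141592653589793 (10, -125) [-0.52  1.02  1.13  1.72 -1.03  1.11 -1.95]
3.141592653589793 (43, -22) [-0.71  1.01  1.13  1.75 -1.04  1.11 -2.1 ]
-1.5707963267948966 (10, -125) [-0.36  0.82  0.8   1.72 -0.72  0.92 -0.58]
-1.5707963267948966 (43, -22) [-0.54  0.81  0.81  1.75 -0.72  0.91 -0.74]
```

```bash
python3 - <<'E'
from push import *
h=-np.pi/2
go((-54,-50),ZP,h,.15)
go((-54,-50),.075,h,.2)
robot.move_ptp(np.array([*j2w((12,-133)),.075]),down(JA))
robot.gripper_to(.06)
go((12,-133),ZP,0,.12,6)
go((12,-119),ZP,0,.08,20)
go((12,-29),ZP,0,.07,20)
look('w8')
E
```

```text
False 20.57 [-54.4 -50.1] 0.0119 [0.8 0.8] 0.0
False 21.04 [-53.4 -49.8] 0.0755 [-0.   0.6] -0.5
False 23.42 [  12.2 -133.3] 0.0122 [ 0.7 -0.3] 0.6
False 23.74 [  12.6 -118. ] 0.0123 [-0.4 -0.1] 0.8
False 25.18 [ 11.8 -29.1] 0.0117 [-0.4 -0.1] -0.2
```

View pics/w8.png

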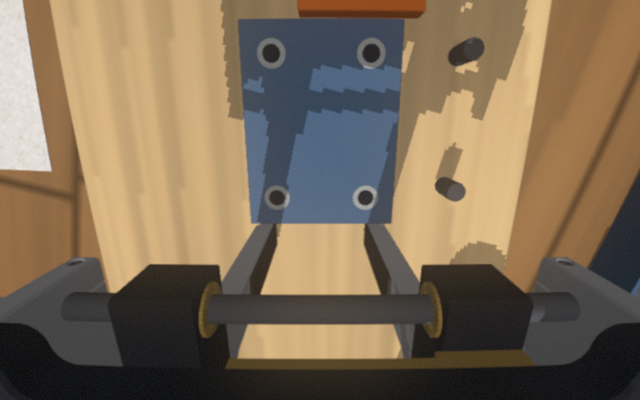

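```bash
python3 - <<'E'
from push import *
h=-np.pi/2
go((12,-40),ZP,0,.15)
go((12,-40),.075,0,.2)
robot.move_ptp(np.array([*j2w((-60,28)),.075]),down(JA+h))
robot.gripper_to(.07)
go((-60,28),ZP,h,.12,6)
go((-44,28),ZP,h,.08,20)
go((-15,28),ZP,h,.06,15)
go((-4,28),ZP,h,.02,8)
look('w9')
go((-20,28),ZP,h,.1)
go((-20,28),.075,h,.2)
robot.move_ptp(np.array([*j2w((43,-42)),.075]),down(JA))
robot.gripper_to(.05)
go((43,-42),ZP,0,.12,6)
go((43,-27),ZP,0,.08,15)
go((43,-15),ZP,0,.02,8)
look('w10')
E
```

```text
False 25.48 [ 11.7 -40.8] 0.0117 [-0.1  0.3] 0.5
False 25.94 [ 12.3 -39.4] 0.0754 [1.  0.1] 0.3
False 28.35 [-59.8  27.7] 0.0122 [-0.8 -0.2] 0.1
False 28.7 [-43.6  28. ] 0.0121 [0.  0.2] -0.5
False 29.33 [-15.   27.8] 0.0117 [-0.7  0.1] 0.1
True 29.64 [-13.1  28. ] 0.0114 [-0.6  0.1] -0.0
False 29.94 [-20.3  28.1] 0.0119 [ 0.7 -0.3] 0.4
False 30.41 [-19.6  28.3] 0.0755 [-0.9  0.4] 0.3
False 32.92 [ 43.2 -42.3] 0.0122 [0.5 0. ] -0.1
False 33.26 [ 43.4 -26. ] 0.0123 [-0.6  0.2] 0.7
True 33.57 [ 42.8 -25.2] 0.0118 [ 0.1 -2.7] 1.6
```

View pics/w9.png

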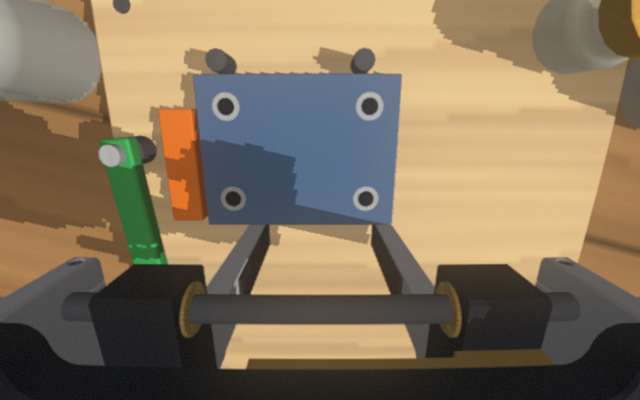

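View pics/w10.png

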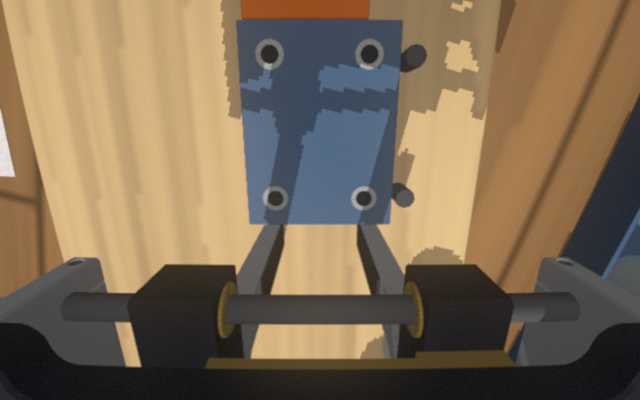

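```bash
python3 - <<'E'
from push import *
h=-np.pi/2
go((43,-35),ZP,0,.15)
go((43,-35),.07,0,.2)
robot.move_ptp(np.array([*j2w((-24,35)),.07]),down(JA+h))
robot.gripper_to(.07)
go((-24,35),ZP,h,.12,6)
go((-16,35),ZP,h,.08,20)
go((-2,35),ZP,h,.02,14)
look('w11')
go((-26,35),ZP,h,.15)
go((-26,35),.08,h,.2)
im=cv2.imread('pics/w10.png');cv2.imwrite('pics/w10z.png',cv2.resize(im[0:240,220:440],None,fx=3,fy=2.5,interpolation=cv2.INTER_CUBIC))
im=cv2.imread('pics/w11.png');cv2.imwrite('pics/w11z.png',cv2.resize(im[30:240,150:420],None,fx=2.9,fy=2.8,interpolation=cv2.INTER_CUBIC))
s=robot.get_state();print(s['qpos'].round(2))
# keeper ik options
for base in(-np.pi/2,np.pi/2):
  for th in (.08,.8,1.57):
    k=np.array([45,145])+92*np.array([-np.cos(th),-np.sin(th)])
    q=robot.ik(np.array([*j2w(k),.045]),down(JA+base+th));print(base,th,None if q is None else q.round(2))
E
```

```text
False 33.87 [ 42.7 -35.7] 0.0117 [-0.8  0.2] -0.6
False 34.31 [ 43.3 -34.6] 0.0706 [ 0.2 -0.1] -1.1
False 36.79 [-23.8  34.6] 0.0121 [ 0.6 -0.5] -0.1
False 37.04 [-15.3  35. ] 0.0124 [-1.  -0.6] -0.2
True 37.42 [-13.1  35.1] 0.0115 [-1.2 -0.2] 1.5
False 37.72 [-26.2  35.1] 0.0119 [0.5 0. ] -0.4
False 38.21 [-25.4  35.3] 0.0803 [-0.8  1. ] 0.1
[-0.7   0.57  0.86  1.93 -0.55  0.89 -0.89]
-1.5707963267948966 0.08 [-0.88  0.56  0.81  2.04 -0.57  0.79 -0.97]
-1.5707963267948966 0.8 [-0.62  0.55  0.62  1.95 -0.44  0.78 -0.27]
-1.5707963267948966 1.57 [-0.4   0.6   0.41  1.77 -0.31  0.83  0.4 ]
1.5707963267948966 0.08 [ 0.6   0.7  -1.09  1.99  0.78  0.94  1.01]
1.5707963267948966 0.8 [ 0.68  0.76 -1.09  1.91  0.81  1.    1.83]
1.5707963267948966 1.57 [-0.84  0.92  1.13  1.79 -0.94  1.09 -2.26]
```

View pics/w11z.png

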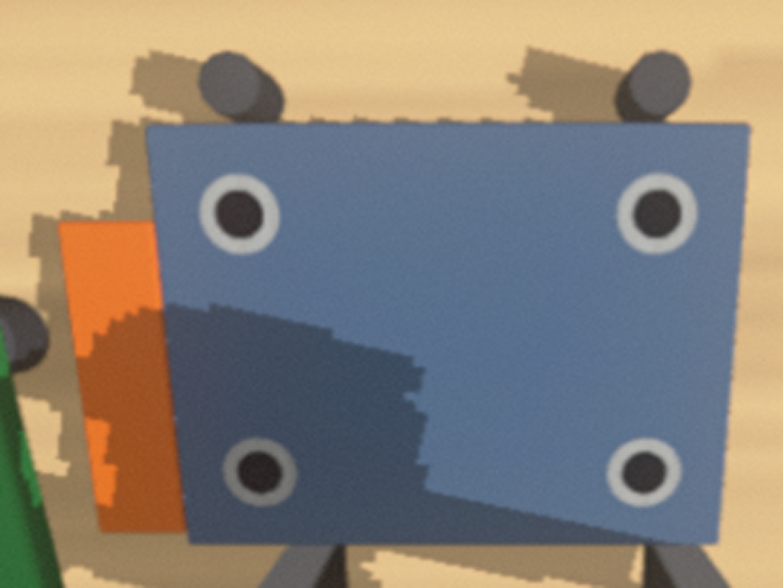

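View pics/w10z.png

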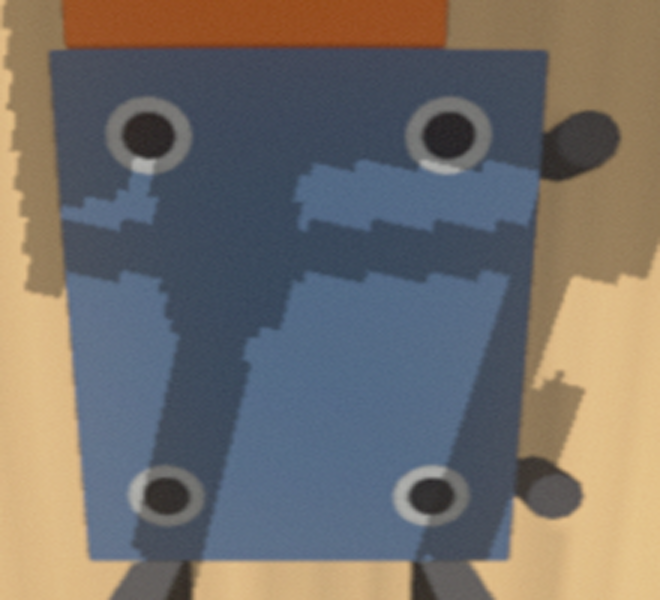

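```bash
python3 - <<'E'
from push import *
def K(th,r=92):return np.array([45,145])-r*np.array([np.cos(th),np.sin(th)])
h=-np.pi/2
th=.078
robot.move_ptp(np.array([*j2w(K(th)),.10]),down(JA+h+th))
robot.gripper_to(.034)
look('w12')
if go(K(th),.043,h+th,.1,5): raise SystemExit('contact')
robot.gripper_to(.022)
for t in np.arange(.25,1.5,.2): 
    if go(K(t),.043,h+t,.1,20): raise SystemExit('contact')
print('final');print(go(K(1.70),.043,h+1.571,.03,8))
look('w13')
E
```

```text
False 40.21 [-46.5 137.6] 0.0433 [ 0.5 -1. ] -0.0
False 40.96 [-44.1 122.1] 0.0431 [-0.7  0.4] 0.4
False 41.31 [-38.  105.4] 0.0429 [-0.3  0.4] 0.2
False 41.66 [-28.5  89.9] 0.0429 [-0.5  1. ] -0.8
False 42.01 [-16.1  76.5] 0.0428 [0.1 1. ] -0.1
False 42.36 [-1.3 65.7] 0.0428 [0.3 0.4] -0.1
False 42.71 [15.3 58.1] 0.0428 [-0.  0.] 0.3
False 43.06 [33.2 53.9] 0.0428 [-0.3 -0.7] -1.1
final
True 43.63 [49.5 53.8] 0.0423 [-2.1  0.4] 1.7
True
```

View pics/w13.png

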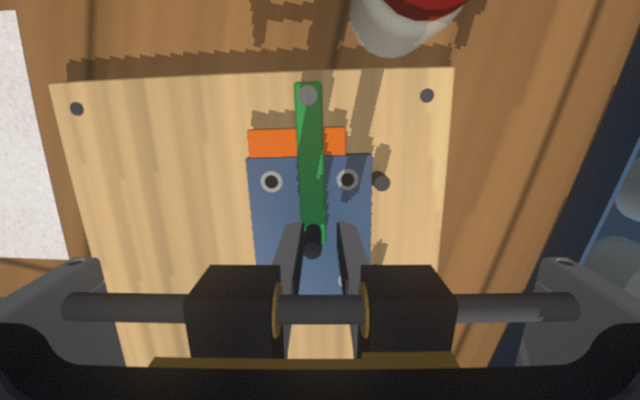

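```bash
python3 - <<'E'
from push import *
go((46.5,53.5),.0425,0,.05)
go((46.5,53.5),.12,0,.15)
robot.move_ptp(np.array([*j2w((-60,0)),.26]),down(JA-np.pi/2))
robot.pause(.2)
look('w14')
im=cv2.imread('pics/w14.png')
print(robot.get_state()['time'])
E
```

```text
False 43.93 [46.7 53.5] 0.0426 [-0.1  0.2] -0.1
False 44.6 [46.2 53.8] 0.1193 [-0.8  0.7] 0.5
46.1917
```

View pics/w14.png

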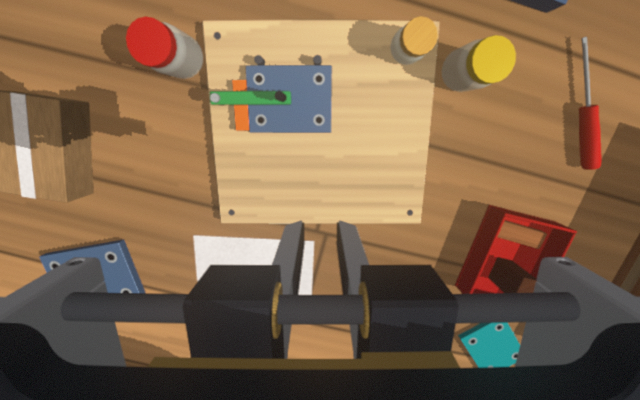

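```bash
python3 - <<'E'
from push import *
im=cv2.imread('pics/w14.png');w=np.load('ciw14.npy',allow_pickle=True).item()
cv2.imwrite('pics/w14z.png',cv2.resize(im[40:145,195:350],None,fx=5,fy=5,interpolation=cv2.INTER_CUBIC))
for n,u,z in(('pivot',(215,98),.046),('knob',(280,97),.076),('jj',(421,37),.076),('jl',(151,42),.09),('jr',(494,59),.085)):
    print(n,w2j(pix2world(w,[u],z)).round(1))
E
```

```text
pivot [[ 44.  145.7]]
knob [[42.7 52.2]]
jj [[ 112.8 -120.6]]
jl [[105.  200.9]]
jr [[  87.7 -209. ]]
```

View pics/w14z.png

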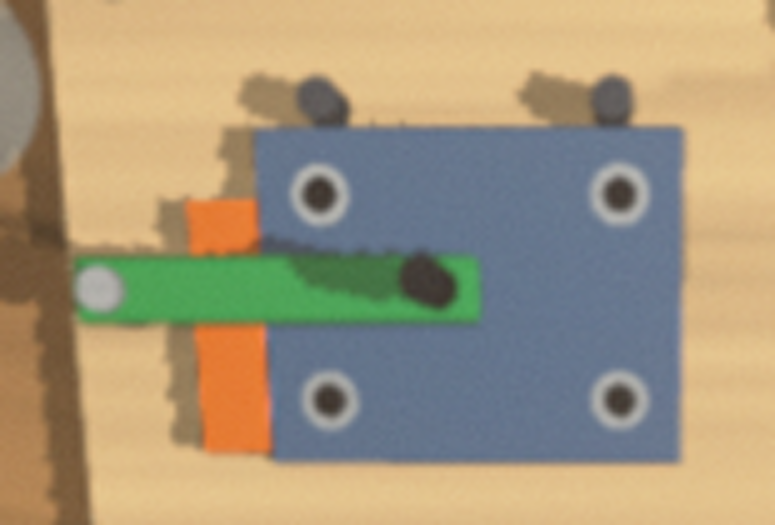

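```bash
python3 - <<'E'
from push import *
w=np.load('ciw14.npy',allow_pickle=True).item()
print(w2j(pix2world(w,[(195+u/5-.4,40+v/5-.4) for u,v in((255,127),(682,127),(680,462),(272,462))],.03)).round(1).tolist())
robot.sign_off();print(robot.get_state()['time'])
E
```

```text
[[88.5, 104.9], [88.2, -13.5], [-2.8, -13.9], [-2.7, 105.6]]
the job is handed in; nothing more can be done
the job is handed in; nothing more can be done
```

The job is handed in. All three steps were done in the order asked, at about 46 s on the robot's clock.

**What I did:** I stood the offcut in the empty half of the red tray. I then pushed the plate flat with two fingertips, first straightening it, then bringing it against the dowels and the end stop. Last, I swung the keeper arm by its knob until it reached its stop.

**Last checks:**
- **Plate:** its corners measured at jig x −2.8 to 88.5 mm and y −14 to 105.5 mm. Home is −3 to 89 and −15 to 105, so it agrees to about 1 mm. The repeat push against the dowels stopped at the same position as the first.
- **Keeper:** the knob was seen at jig (43, 52) mm. Fully across would be (45, 53).
- **Jars:** all three read within 2 mm of where they started, which is within measuring error.
- **Offcut:** it was standing upright in the tray in a close view after release, and still there in the last picture.

**What disagreed:**
- **Fingertip height:** the fingertips turned out to be about 10 mm behind the TCP, not 19 mm ahead as stated. My first push therefore passed over the plate without moving it. I found this by touching the plate top lightly (about 7 N) and pushed again lower.
- **Tray position:** my first estimate of the tray from the wrist camera was about 1 cm off from the top camera's. I used the top camera's.

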